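Set and start a light countertop timer

ROBOT

A 6-joint arm with a two-finger parallel gripper is mounted at the origin on a cart in front of the work surface, level with it; the furniture and walls round the work are solid. World frame = base frame: x ahead of the robot, y to its left, z up, the work surface at z = 0. Lengths are in m, angles in degrees, forces in N, time in s.
With the tool pointing down it reaches from about 0.375 to 0.9 m from the base axis. Payload 3.1 kg.
Tool frame: the origin (TCP) lies at the very end of the fingers, on their centre line; the grasp point (between the pads) lies 19 mm behind it; z points along the fingers, x is the direction in which the jaws open and shut, and the axes are right-handed (so a half turn about z gives the same grasp; the last joint's range is limited). The gripper opens to 87 mm and grips with 3 to 60 N. Pads are 19 mm wide; open, the fingers measure 117 mm over their backs; the gripper's body (75 mm by 190 mm) begins 51 mm behind the grasp point.
Start: joints at [-75.946, 30.224, 82.088, -0, 67.689, -10.227], TCP at [0.257, -0.57, 0.223] pointing down, gripper open.
Joint ranges: [-176.69, 176.69], [-43.24, 126.21], [12.49, 139.97], [-82, 262], [0, 151.66], [-163.58, 163.58]. Speed limits (degrees/s): [159.86, 159.86, 180, 180, 180, 180].

INTERFACE

Orientations are given as a 3x3 rotation matrix whose columns are the frame's x, y, z axes.
In Python, from rig import bot gives the robot as it stands.
- The arm moves only by the tool arm_command, never from a script. Its argument "plan" is a list of rows, each an object of numbers: "claw": the opening, from 0 (shut) to 1 (fully open); "dx", "dy", "dz": the shift along the tool's x, y, z in cm; "twist": the turn about the tool's z in degrees. A call has 1 to 8 rows; each row is the pose to reach, as a shift and turn from the pose measured when the call began, along the tool's axes at that moment; what a row does not reach only later rows make up. A row lasts 1/12 s, in which the tool goes at most 41.7 mm and 7.16 degrees, less where a joint would pass 70% of its speed; a pose out of reach is approached as far as the arm can. A call with a gripper value outside its range is refused whole. The fingers move at their own pace and stop on an object; the grip force is fixed at half the most. Time passes only in rows, so rows that repeat a pose let the fingers close. It gives the time, the measured TCP pose, the force and the opening at its end, in the units of the state.
- bot.read_state(): the state, without advancing time (a new reading comes with each control period).
- bot.capture(name): name is "scene" or "side" or "wrist"; returns the picture (400x640x3 uint8, red, green, blue); there is no depth.
- bot.calibration(name): a dict with "intrinsics" (3x3 intrinsics, pixels), "rvec" (rotation vector, rad) and "tvec" (3), from world to camera coordinates, as OpenCV has them; the wrist camera has in their place "T_tool_cam" (4x4, takes a point from camera to tool coordinates, whose origin is the TCP and whose axes are the tool frame's). Camera axes: x right, y down, z forward; pixel columns grow to the right and rows downward; lengths in m; the calibration is good to about 2 mm. A picture is of the moment at which its call begins: read the wrist's pose just before it. calibration takes no time and is no camera call.
- bot.hand_in(): hands the job in, once; it reports no verdict.
The state is a dict: "time_s": time; "joint_positions": joint angles; "qvel": joint speeds; "tau": joint torques, N m; "position": TCP position; "tcp_rot": TCP orientation; "force": force on the tool from outside, world axes, zero at the start; "moment": the same for the moment, N m; "opening": opening from 0.0 (shut) to 1.0 (fully open).
Only numpy, scipy, OpenCV 4.12 (cv2) and the standard library are available. Lean on these libraries where they do the work, as an engineer would, in place of code of your own. Each camera call takes 0.05 s, during which the arm holds its last target.

TASK

Set the tasting timer: turn its yellow knob clockwise until the black pointer meets the red tab, pressing the knob down firmly while you turn, because the case is light and the knob stiff, and the case must stay where it stands without spinning round. Then start it: push the sprung black-ball lever over towards the green dot, hold it well over for two seconds, and let it spring back upright. Leave the three jars alone.

Things in the scene. Friction and masses are not known exactly. Their poses are not given: they have to be found in the camera images.
- timer: Loose white timer, about 0.6 kg. Origin on the knob's axis at the underside, z up. Main case 106 x 112 mm, x -53 to +53, y -60 to +52; black dial plate on top at z = 47 mm. A lower ledge, 96 mm wide, top at z = 30 mm, runs on to y = -130 mm and carries the lever. Rubber feet (friction about 0.5) 37 mm either side of x = 0, at y = +42 and -62. Pushed sideways it slides above about 2 N.
- dial_grip (a point): Where to pinch the yellow knob: on its axis, z = 80 mm of the timer. Grip bar 56 mm long, 16 thick, from z = 57 to 91 mm, on a round skirt 60 mm across with its top at z = 58 mm. Site x axis: along the bar towards the pointer; y: across the bar (the way to pinch); z up. The knob sinks up to 3 mm on a spring, 6 N per mm, then meets its stop.
- dial (a joint): Knob angle, rad: grows clockwise seen from above, 0 to 5.2 between end stops; at 0 the pointer lies along the timer's +x. Friction 0.36 N m; stays where left. The feet alone resist turning with only 0.15 to 0.3 N m, so unpressed the case spins with the knob; pressing the knob down with 12 N or more holds the case.
- pointer (a point): Tip of the black pointer of the knob, 36 mm from its axis, on the skirt (z = 55 mm).
- red_tab (a point): Inner end of the red tab (10 x 11 mm) on the dial plate, 36 mm from the knob's axis (z = 51 mm): where the pointer tip must come to lie over. It has been set beforehand, cannot be knocked, and differs from run to run.
- tab_ring (a joint): Angle of the red tab, rad, counted as the knob's: the pointer stands at the tab when dial equals this.
- timer_lever_foot (a point): Pivot of the lever, on the ledge at x = 0, y = -95, z = 30 mm of the timer. Use it to see whether the case has turned or slid.
- lever_ball (a point): Centre of the lever's black ball, 17 mm across, 44 mm above the pivot (z = 74 mm of the timer when upright), on a rod 8 mm thick.
- lever (a joint): Lean of the lever, rad: 0 upright (its spring brings it back there), positive when leaning along the timer's -y, away from the knob, towards the green dot on the ledge's outer end; stops at -0.6 and +0.6. Well over means more than 0.35. Spring 0.09 N m per rad, so about 1 N at the ball.
- jam: Jam jar with a red lid, 75 mm across, 92 mm high; origin at the middle of its underside. A bystander.
- honey: Honey jar with a yellow lid, 68 mm across, 112 mm high; origin at the middle of its underside. A bystander.
- olives: Jar of olives with a yellow lid, 65 mm across, 94 mm high; origin at the middle of its underside. A bystander.

How it is judged (in metres and radians):
On the way, in this order (a step that is already met when the one before it is completed fails the run):
1. the pointer is turned to the red tab (within 5 mm) (horizontal distance between pointer and red_tab below 0.005 m), for 0.3 s.
2. the lever is held well over towards the green dot (more than 0.35 rad) for a second (value of joint lever above 0.35 rad), for 1 s.
At the end, for the whole second after the job is handed in: The pointer tip stands within 5 mm of the red tab, the lever has come back upright (within 0.08 rad), and the timer stands level and at rest where it stood, its lever pivot within 20 mm of the start (horizontal distance between pointer and red_tab below 0.005 m and value of joint lever between -0.08 and 0.08 rad and distance of timer_lever_foot from where it was at the start of the episode below 0.02 m and angle between timer's own z axis and vertical below 0.05 rad and linear speed of timer below 0.01 m/s); the robot touches nothing.
It fails at once if the timer's case turned or slid: its lever pivot more than 20 mm from the start (distance of timer_lever_foot from where it was at the start of the episode above 0.02 m).
It fails at once if the timer tipped by more than 0.2 rad (angle between timer's own z axis and vertical above 0.2 rad).
It fails at once if one of the three jars pushed more than 15 mm (distance of any of jam, honey, olives from where it was at the start of the episode above 0.015 m).
It also fails if it takes over 72 s, if anything falls off the work surface, if the arm or the gripper's body presses on something with over 40 N, if the wrist force passes 120 N, or if a joint passes its speed limit or range.

## Working session

There is one attempt and no reset: what is moved stays moved. The work goes in short steps, Python scripts to look and compute and a tool call to move; the robot and the scene stay as the last step left them, time stands still between calls to the robot, and variables do not carry over. Pictures are saved under pics/ and viewed, and the job is handed in when it is done.

Besides the shell and the picture viewer there is one more tool, called after "Call:" by a JSON object that holds its "api" and its "payload". arm_command: Moves the arm, as the interface text tells. Its arguments: {"type":"object","properties":{"plan":{"type":"array"}},"required":["plan"]}

```bash
ls; mkdir -p pics
python3 - <<'E'
from rig import bot
import cv2
s=bot.read_state(); print({k:s[k] for k in('time_s','position','tcp_rot','force','opening')})
for n in('scene','side','wrist'):
    cv2.imwrite(f'pics/{n}0.png',bot.capture(n)[...,::-1]); print(n,bot.calibration(n))
E
```

```text
pics
{'time_s': 0.0, 'position': array([ 0.25686845, -0.56897384,  0.22159743]), 'tcp_rot': array([[ 4.11265376e-01, -9.11515484e-01, -5.59769764e-04],
       [-9.11513166e-01, -4.11265611e-01,  2.08474177e-03],
       [-2.13048845e-03, -3.47144597e-04, -9.99997670e-01]]), 'force': array([ 0.33878523,  0.07279147, -0.44170392]), 'opening': 0.9949558542940866}
scene {'intrinsics': array([[396.27779328,   0.        , 314.35794519],
       [  0.        , 396.27779328, 200.70912551],
       [  0.        ,   0.        ,   1.        ]]), 'rvec': array([ 0.76687273, -2.30806823,  1.4137913 ]), 'tvec': array([0.48566289, 0.28973357, 0.53822523])}
side {'intrinsics': array([[406.08604455,   0.        , 315.95530883],
       [  0.        , 406.08604455, 205.77480505],
       [  0.        ,   0.        ,   1.        ]]), 'rvec': array([ 0.36238714, -2.59080463,  1.44954298]), 'tvec': array([0.61916429, 0.21254988, 0.94413852])}
wrist {'intrinsics': array([[322.11827981,   0.        , 321.69168561],
       [  0.        , 322.11827981, 197.57873982],
       [  0.        ,   0.        ,   1.        ]]), 'T_tool_cam': array([[ 9.99999608e-01, -5.78712974e-04, -6.70784223e-04,
        -1.01398768e-03],
       [ 7.30305640e-04,  9.67106307e-01,  2.54371496e-01,
        -7.02836052e-02],
       [ 5.01511568e-04, -2.54371887e-01,  9.67106350e-01,
        -1.62428781e-01],
       [ 0.00000000e+00,  0.00000000e+00,  0.00000000e+00,
         1.00000000e+00]])}
```

View pics/scene0.png

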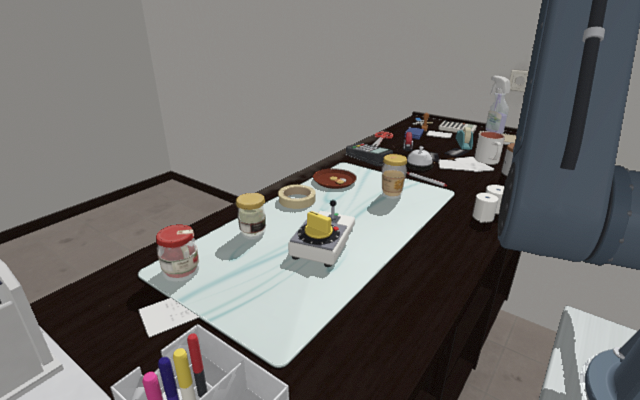

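View pics/side0.png

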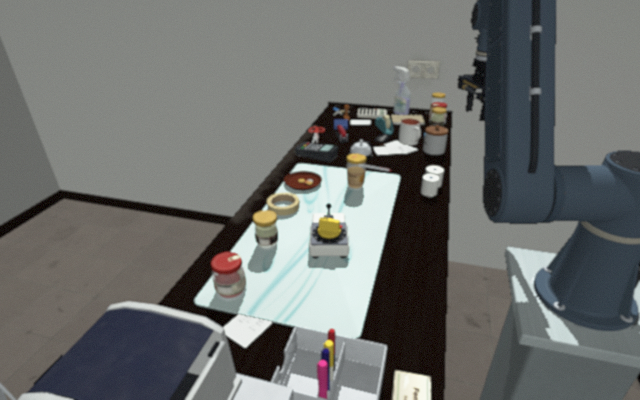

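View pics/wrist0.png

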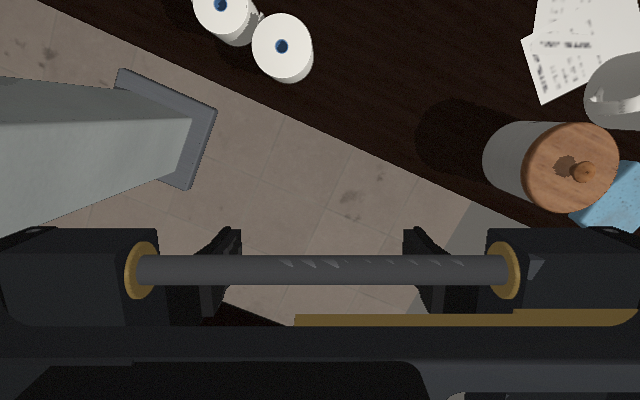

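The scene view shows the timer at about (320,240) with the knob at (320,225), the lever ball at (333,203) and the jars around it. I'll enlarge both fixed views.

Run:
```python
import cv2
a=cv2.imread('pics/scene0.png')[185:275,270:370]; cv2.imwrite('pics/c1.png',cv2.resize(a,None,fx=6.5,fy=6.5,interpolation=cv2.INTER_CUBIC))
a=cv2.imread('pics/side0.png')[195:275,290:370]; cv2.imwrite('pics/c2.png',cv2.resize(a,None,fx=7,fy=7,interpolation=cv2.INTER_CUBIC))
```

```text
(no output)
```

View pics/c1.png

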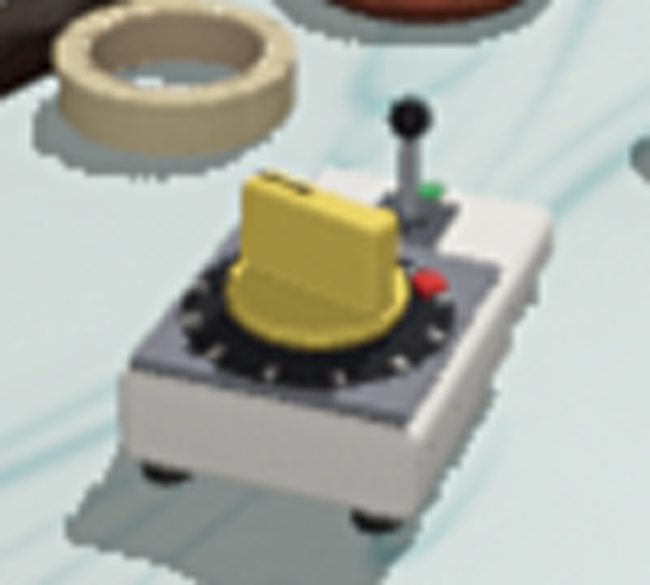

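View pics/c2.png

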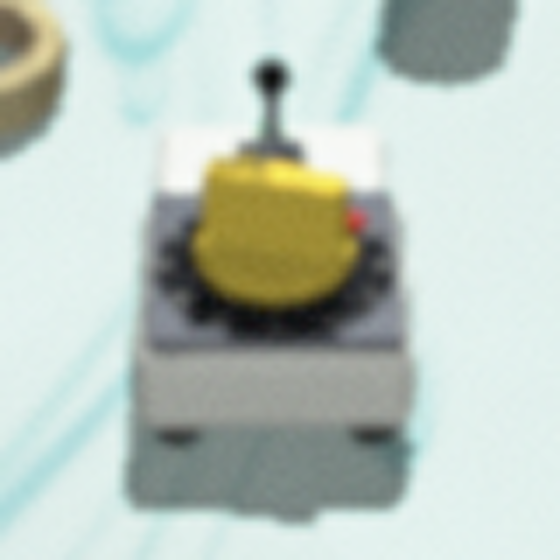

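```bash
cat > h.py <<'E'
import numpy as np,cv2
from rig import bot
from scipy.optimize import least_squares
from scipy.spatial.transform import Rotation as R
def proj(n,P):
    c=bot.calibration(n); return cv2.projectPoints(np.float64(P).reshape(-1,1,3),c['rvec'],c['tvec'],c['intrinsics'],None)[0].reshape(-1,2)
def wproj(P,s):
    c=bot.calibration('wrist');T=np.eye(4);T[:3,:3]=s['tcp_rot'];T[:3,3]=s['position'];T=np.linalg.inv(T@c['T_tool_cam'])
    return cv2.projectPoints(np.float64(P).reshape(-1,1,3),cv2.Rodrigues(T[:3,:3])[0],T[:3,3],c['intrinsics'],None)[0].reshape(-1,2)
def world(p,q):
    c,s=np.cos(q[2]),np.sin(q[2]);p=np.atleast_2d(p)/1000.
    return np.c_[q[0]+c*p[:,0]-s*p[:,1],q[1]+s*p[:,0]+c*p[:,1],p[:,2]]
def ray(n,uv,z):
    c=bot.calibration(n);M=cv2.Rodrigues(c['rvec'])[0];d=M.T@np.linalg.solve(c['intrinsics'],[*uv,1]);o=-M.T@c['tvec'];return o+d*(z-o[2])/d[2]
E
python3 - <<'E'
from h import *
f=lambda X,Y,k,ox,oy:((X+.5)/k-.5+ox,(Y+.5)/k-.5+oy)
A=lambda X,Y:f(X,Y,6.5,270,185); B=lambda X,Y:f(X,Y,7,290,195)
obs=[('scene',(0,-95,74),A(409,118)),('side',(0,-95,74),B(270,76)),('scene',(0,0,91),A(322,198)),('side',(0,0,91),B(278,169)),
('scene',(0,42,3),A(272,496)),('side',(0,42,3),B(273,434))]
print(ray('scene',obs[0][2],.074),ray('side',obs[1][2],.074),ray('scene',obs[2][2],.091),ray('side',obs[3][2],.091))
res=lambda q:np.concatenate([proj(n,world(p,q))[0]-o for n,p,o in obs])
b=min((least_squares(res,[.5,0,y]) for y in(-2,0,2,3)),key=lambda r:r.cost)
print(b.x,np.degrees(b.x[2]),b.fun.round(1))
for n,px,d in(('jam',(176,233),.092),('honey',(251,200),.112),('olives',(395,160),.094)):print(n,ray('scene',px,d))
for p in((285,183),(430,284)): print(np.array(A(*p)))
q=b.x;print(world([[36*np.cos(a),-36*np.sin(a),51] for a in np.radians(range(0,360,30))],q).round(3).tolist())
print([( (proj('scene',world([36*np.cos(a),-36*np.sin(a),51],q))[0]-[270,185])*6.5).round().tolist() for a in np.radians(range(0,360,30))])
E
```

```text
[ 0.64203244 -0.11997829  0.074     ] [ 0.64441376 -0.12473589  0.074     ] [ 0.61436036 -0.02835342  0.091     ] [ 0.61700631 -0.03327436  0.091     ]
[ 0.61595048 -0.02840673  6.56157485] 375.95054557778445 [-0.1  0.   0.3  1.  -0.6 -0.2 -0.1  1.   0.1 -1.3  0.8 -0.6]
jam [0.79491069 0.19972497 0.092     ]
honey [0.74985828 0.03677729 0.112     ]
olives [ 0.62778442 -0.4121036   0.094     ]
[313.42307692 212.73076923]
[335.73076923 228.26923077]
[[0.651, -0.019, 0.051], [0.651, -0.037, 0.051], [0.642, -0.053, 0.051], [0.626, -0.063, 0.051], [0.607, -0.063, 0.051], [0.591, -0.054, 0.051], [0.581, -0.038, 0.051], [0.581, -0.02, 0.051], [0.59, -0.003, 0.051], [0.606, 0.006, 0.051], [0.625, 0.007, 0.051], [0.641, -0.003, 0.051]]
[[215.0, 278.0], [248.0, 256.0], [297.0, 245.0], [351.0, 247.0], [395.0, 264.0], [420.0, 289.0], [417.0, 319.0], [385.0, 343.0], [334.0, 356.0], [276.0, 353.0], [230.0, 334.0], [208.0, 307.0]]
```

Call:
{"api": "arm_command", "payload": {"plan": [{"dx": -34.5,"dy": -55,"twist": -157,"claw": 1},{"dx": -34.5,"dy": -55,"twist": -157,"claw": 1},{"dx": -34.5,"dy": -55,"twist": -157,"claw": 1},{"dx": -34.5,"dy": -55,"twist": -157,"claw": 1},{"dx": -34.5,"dy": -55,"twist": -157,"claw": 1},{"dx": -34.5,"dy": -55,"twist": -157,"claw": 1},{"dx": -34.5,"dy": -55,"twist": -157,"claw": 1},{"dx": -34.5,"dy": -55,"twist": -157,"claw": 1}]}}

```text
$.plan[0]: bad value
```

Call:
{"api": "arm_command", "payload": {"plan": [{"claw": 1.0,"dx": -2.0,"dy": -3.3,"dz": 0.0,"twist": -7.0},{"claw": 1.0,"dx": -4.0,"dy": -6.6,"dz": 0.0,"twist": -14.0},{"claw": 1.0,"dx": -6.0,"dy": -9.9,"dz": 0.0,"twist": -21.0},{"claw": 1.0,"dx": -8.0,"dy": -13.2,"dz": 0.0,"twist": -28.0},{"claw": 1.0,"dx": -10.0,"dy": -16.5,"dz": 0.0,"twist": -35.0},{"claw": 1.0,"dx": -12.0,"dy": -19.8,"dz": 0.0,"twist": -42.0},{"claw": 1.0,"dx": -14.0,"dy": -23.0,"dz": 0.0,"twist": -49.0},{"claw": 1.0,"dx": -16.0,"dy": -26.0,"dz": 0.0,"twist": -56.0}]}}

```text
time_s: 0.82
position: [0.4289, -0.3145, 0.222]
tcp_rot: [[0.987, -0.163, -0.001], [-0.163, -0.987, 0.002], [-0.001, -0.002, -1.0]]
force: [1.0, 0.1, 0.3]
opening: 0.999
```

Call:
{"api": "arm_command", "payload": {"plan": [{"claw": 1.0,"dx": 1.4,"dy": -3.2,"dz": 0.0,"twist": -7.0},{"claw": 1.0,"dx": 2.8,"dy": -6.4,"dz": 0.0,"twist": -14.0},{"claw": 1.0,"dx": 4.2,"dy": -9.6,"dz": 0.0,"twist": -21.0},{"claw": 1.0,"dx": 5.6,"dy": -12.8,"dz": 0.0,"twist": -28.0},{"claw": 1.0,"dx": 7.0,"dy": -16.0,"dz": 0.0,"twist": -35.0},{"claw": 1.0,"dx": 8.4,"dy": -19.2,"dz": 0.0,"twist": -42.0},{"claw": 1.0,"dx": 9.8,"dy": -22.4,"dz": 0.0,"twist": -49.0},{"claw": 1.0,"dx": 11.2,"dy": -25.6,"dz": 0.0,"twist": -56.0}]}}

```text
time_s: 1.48
position: [0.5816, -0.0784, 0.2222]
tcp_rot: [[0.682, 0.731, -0.001], [0.731, -0.682, 0.002], [0.001, -0.002, -1.0]]
force: [0.4, -0.5, -0.1]
opening: 1.0
```

Call:
{"api": "arm_command", "payload": {"plan": [{"claw": 1.0,"dx": 1.5,"dy": -0.3,"dz": 0.0,"twist": -7.0},{"claw": 1.0,"dx": 3.0,"dy": -0.5,"dz": 0.0,"twist": -14.0},{"claw": 1.0,"dx": 4.5,"dy": -0.7,"dz": 0.0,"twist": -21.0},{"claw": 1.0,"dx": 6.0,"dy": -0.9,"dz": 0.0,"twist": -28.0},{"claw": 1.0,"dx": 6.0,"dy": -0.9,"dz": 0.0,"twist": -35.0},{"claw": 1.0,"dx": 6.0,"dy": -0.9,"dz": 0.0,"twist": -42.0},{"claw": 1.0,"dx": 6.0,"dy": -0.9,"dz": 0.0,"twist": -47.0},{"claw": 1.0,"dx": 6.0,"dy": -0.9,"dz": 0.0,"twist": -47.0}]}}

```text
time_s: 2.15
position: [0.6157, -0.0281, 0.2218]
tcp_rot: [[-0.071, 0.997, -0.002], [0.997, 0.071, 0.002], [0.002, -0.002, -1.0]]
force: [-0.5, -0.3, 0.7]
opening: 0.999
```

Run:
```python
from h import *
import pickle
s=bot.read_state(); im=bot.capture('wrist');pickle.dump(dict(s),open('s1.pkl','wb'))
print(s['time_s'],s['position'],s['force'],s['joint_positions'])
cv2.imwrite('pics/w1.png',im[...,::-1]);cv2.imwrite('pics/w1c.png',cv2.resize(im[40:320,180:460,::-1],None,fx=2.1,fy=2.1,interpolation=cv2.INTER_CUBIC))
```

```text
2.15 [ 0.61568135 -0.02810057  0.22179687] [-0.51492847 -0.33523973  0.66194895] [ -13.04117293   29.64319849   83.34001778    0.11264127   67.15476248
 -107.17227048]
```

View pics/w1c.png

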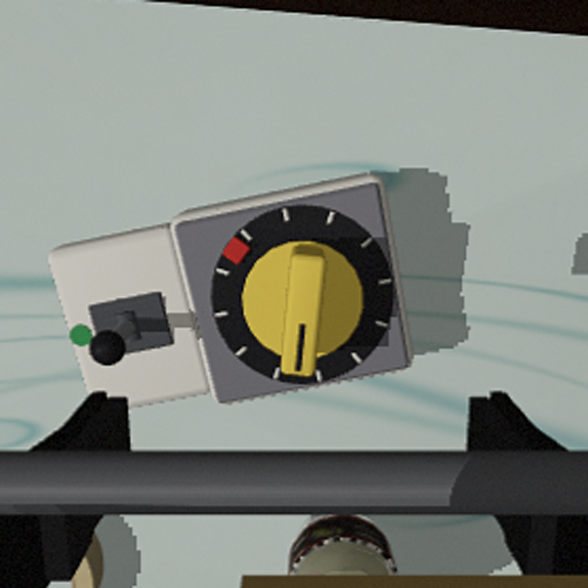

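Run:
```python
import cv2
a=cv2.imread('pics/w1.png')[120:240,195:385]; cv2.imwrite('pics/w1d.png',cv2.resize(a,None,fx=4.2,fy=4.2,interpolation=cv2.INTER_CUBIC))
```

```text
(no output)
```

View pics/w1d.png

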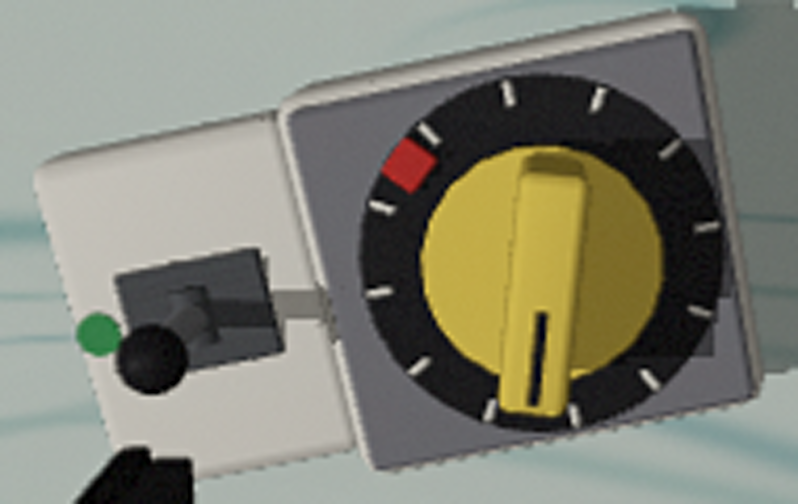

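Run:
```python
from h import *
import pickle
s=pickle.load(open('s1.pkl','rb'))
g=lambda X,Y:np.array([(X+.5)/4.2-.5+195,(Y+.5)/4.2-.5+120])
def model(v):
    q=v[:3];d,t=v[3:5]
    k=lambda r,a,z:(r*np.cos(a),-r*np.sin(a),z)
    return wproj(world([(0,-95,74),(0,0,58),k(28,d,91),k(28,d+np.pi,91),k(36,t,51),k(46,t,51),(-48,-130,30),(53,52,47)][:6],q),s)
obs=np.array([g(152,360),g(542,262),g(533,412),g(554,178),g(425,179),g(396,154)])
r=least_squares(lambda v:(model(v)-obs).ravel(),[.616,-.028,.28,.2,2.5])
print(r.x,np.degrees(r.x[2:]),r.fun.reshape(-1,2).round(1).tolist())
```

```text
[ 0.61672951 -0.02397168  0.27395142  0.28799417  2.40465451] [ 15.69626002  16.5008507  137.77655439] [[0.3, -0.1], [0.2, 1.1], [0.1, 1.1], [0.3, -1.2], [0.0, -0.5], [-1.0, -0.3]]
```

Call:
{"api": "arm_command", "payload": {"plan": [{"claw": 1.0,"dx": 0.1,"dy": 0.1,"dz": 2.5,"twist": 4.9},{"claw": 1.0,"dx": 0.3,"dy": 0.1,"dz": 5.0,"twist": 4.9},{"claw": 1.0,"dx": 0.3,"dy": 0.1,"dz": 7.5,"twist": 4.9},{"claw": 1.0,"dx": 0.3,"dy": 0.1,"dz": 9.5,"twist": 4.9},{"claw": 1.0,"dx": 0.3,"dy": 0.1,"dz": 10.5,"twist": 4.9},{"claw": 1.0,"dx": 0.3,"dy": 0.1,"dz": 11.0,"twist": 4.9},{"claw": 1.0,"dx": 0.3,"dy": 0.1,"dz": 11.0,"twist": 4.9}]}}

```text
time_s: 2.78
position: [0.6159, -0.0249, 0.111]
tcp_rot: [[0.019, 1.0, -0.004], [1.0, -0.019, 0.003], [0.003, -0.004, -1.0]]
force: [0.4, -0.9, 0.5]
opening: 0.998
```

Run:
```python
from h import *
import pickle
s=bot.read_state(); im=bot.capture('wrist');pickle.dump(dict(s),open('s2.pkl','wb'))
print(s['time_s'],s['position'],s['tcp_rot'][:,0],s['force'],s['moment'])
cv2.imwrite('pics/w2.png',im[...,::-1]);cv2.imwrite('pics/w2c.png',cv2.resize(im[60:260,170:450,::-1],None,fx=2.8,fy=2.8,interpolation=cv2.INTER_CUBIC))
```

```text
2.7833 [ 0.6158731  -0.02492905  0.11100127] [0.01893659 0.99981717 0.00265037] [ 0.40990215 -0.86965779  0.53540241] [ 0.16030754 -0.14835983 -0.04537978]
```

View pics/w2c.png

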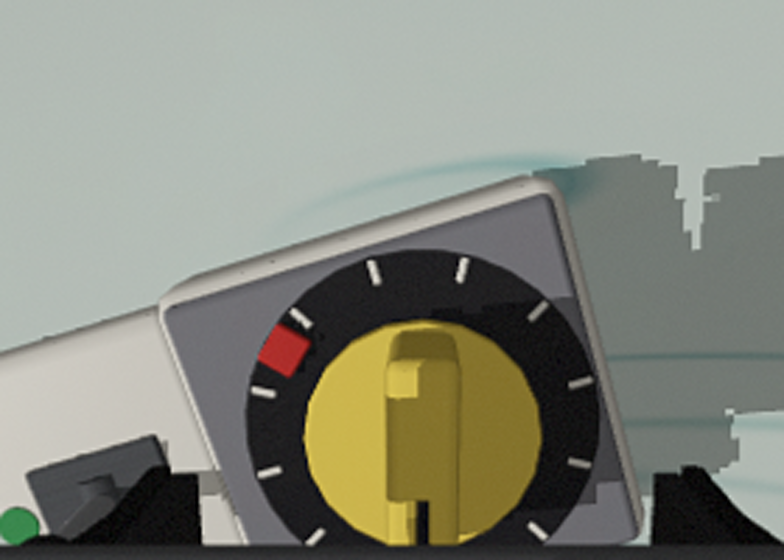

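Run:
```python
from h import *
import pickle
s=pickle.load(open('s2.pkl','rb'));q=(.6167,-.024,.27395)
k=lambda r,a,z:(r*np.cos(a),-r*np.sin(a),z)
p=wproj(world([(0,0,58),k(36,2.405,51),k(46,2.405,51),k(30,.288+np.pi,58)],q),s)
print(((p-[170,60])*2.8).round(1).tolist())
```

```text
[[422.5, 436.6], [300.5, 358.4], [265.7, 338.5], [421.8, 318.6]]
```

Call:
{"api": "arm_command", "payload": {"plan": [{"claw": 1.0,"dx": 0.05,"dy": 0.1,"dz": 2.0,"twist": 0.0},{"claw": 1.0,"dx": 0.05,"dy": 0.1,"dz": 3.7,"twist": 0.0},{"claw": 1.0,"dx": 0.05,"dy": 0.1,"dz": 4.7,"twist": 0.0},{"claw": 1.0,"dx": 0.05,"dy": 0.1,"dz": 5.0,"twist": 0.0},{"claw": 0.3,"dx": 0.05,"dy": 0.1,"dz": 5.0,"twist": 0.0},{"claw": 0.25,"dx": 0.05,"dy": 0.1,"dz": 5.0,"twist": 0.0},{"claw": 0.0,"dx": 0.05,"dy": 0.1,"dz": 5.0,"twist": 0.0},{"claw": 0.0,"dx": 0.05,"dy": 0.1,"dz": 5.0,"twist": 0.0}]}}

```text
time_s: 3.5
position: [0.6183, -0.0246, 0.0632]
tcp_rot: [[0.019, 1.0, 0.001], [1.0, -0.019, 0.002], [0.002, 0.0, -1.0]]
force: [-0.5, 0.3, 1.0]
opening: 0.782
```

Call:
{"api": "arm_command", "payload": {"plan": [{"claw": 0.0},{"claw": 0.0},{"claw": 0.0},{"claw": 0.0}]}}

```text
$.plan[0]: bad value
```

Call:
{"api": "arm_command", "payload": {"plan": [{"claw": 0.0,"dx": 0.0,"dy": -0.1,"dz": 0.2,"twist": 0.0},{"claw": 0.0,"dx": 0.0,"dy": -0.1,"dz": 0.2,"twist": 0.0},{"claw": 0.0,"dx": 0.0,"dy": -0.1,"dz": 0.2,"twist": 0.0},{"claw": 0.0,"dx": 0.0,"dy": -0.1,"dz": 0.2,"twist": 0.0},{"claw": 0.0,"dx": 0.0,"dy": -0.1,"dz": 0.2,"twist": 0.0},{"claw": 0.0,"dx": 0.0,"dy": -0.1,"dz": 0.2,"twist": 0.0},{"claw": 0.0,"dx": 0.0,"dy": -0.1,"dz": 0.2,"twist": 0.0},{"claw": 0.0,"dx": 0.0,"dy": -0.1,"dz": 0.2,"twist": 0.0}]}}

```text
time_s: 4.17
position: [0.6174, -0.0249, 0.0612]
tcp_rot: [[0.018, 1.0, 0.001], [1.0, -0.018, 0.001], [0.001, 0.001, -1.0]]
force: [-0.4, -1.0, 1.4]
opening: 0.181
```

Call:
{"api": "arm_command", "payload": {"plan": [{"claw": 0.0,"dx": 0.0,"dy": 0.0,"dz": 0.0,"twist": 0.0},{"claw": 0.0,"dx": 0.0,"dy": 0.0,"dz": 0.0,"twist": 0.0},{"claw": 0.0,"dx": 0.0,"dy": 0.0,"dz": 0.1,"twist": 0.0},{"claw": 0.0,"dx": 0.0,"dy": 0.0,"dz": 0.2,"twist": 0.0},{"claw": 0.0,"dx": 0.0,"dy": 0.0,"dz": 0.3,"twist": 0.0},{"claw": 0.0,"dx": 0.0,"dy": 0.0,"dz": 0.4,"twist": 0.0},{"claw": 0.0,"dx": 0.0,"dy": 0.0,"dz": 0.4,"twist": 0.0},{"claw": 0.0,"dx": 0.0,"dy": 0.0,"dz": 0.4,"twist": 0.0}]}}

```text
time_s: 4.83
position: [0.6176, -0.0249, 0.0591]
tcp_rot: [[0.018, 1.0, 0.001], [1.0, -0.018, 0.001], [0.001, 0.001, -1.0]]
force: [-3.7, 1.0, 12.3]
opening: 0.18
```

Call:
{"api": "arm_command", "payload": {"plan": [{"claw": 0.0,"dx": 0.0,"dy": 0.0,"dz": 0.35,"twist": 0.0},{"claw": 0.0,"dx": 0.0,"dy": 0.0,"dz": 0.45,"twist": 0.0},{"claw": 0.0,"dx": 0.0,"dy": 0.0,"dz": 0.45,"twist": 1.0},{"claw": 0.0,"dx": 0.0,"dy": 0.0,"dz": 0.45,"twist": 3.0},{"claw": 0.0,"dx": 0.0,"dy": 0.0,"dz": 0.45,"twist": 6.0},{"claw": 0.0,"dx": 0.0,"dy": 0.0,"dz": 0.45,"twist": 9.0},{"claw": 0.0,"dx": 0.0,"dy": 0.0,"dz": 0.45,"twist": 12.0},{"claw": 0.0,"dx": 0.0,"dy": 0.0,"dz": 0.45,"twist": 15.0}]}}

```text
time_s: 5.5
position: [0.6179, -0.0253, 0.0581]
tcp_rot: [[0.276, 0.961, 0.002], [0.961, -0.276, -0.001], [-0.0, 0.002, -1.0]]
force: [-5.1, -0.1, 18.9]
opening: 0.18
```

Run:
```python
from h import *
s=bot.read_state();print(s['force'],s['moment'],s['joint_positions'],np.degrees(np.arctan2(s['tcp_rot'][1,0],s['tcp_rot'][0,0])))
im=bot.capture('scene')[175:275,260:380,::-1];cv2.imwrite('pics/c3.png',cv2.resize(im,None,fx=6,fy=6,interpolation=cv2.INTER_CUBIC))
```

```text
[-5.05180585 -0.06319242 18.93599736] [0.02079253 0.92882959 0.36615694] [-1.26812400e+01  4.20322335e+01  9.01072695e+01 -1.32405590e-02
  4.77189906e+01 -8.66351568e+01] 73.96281064981802
```

View pics/c3.png

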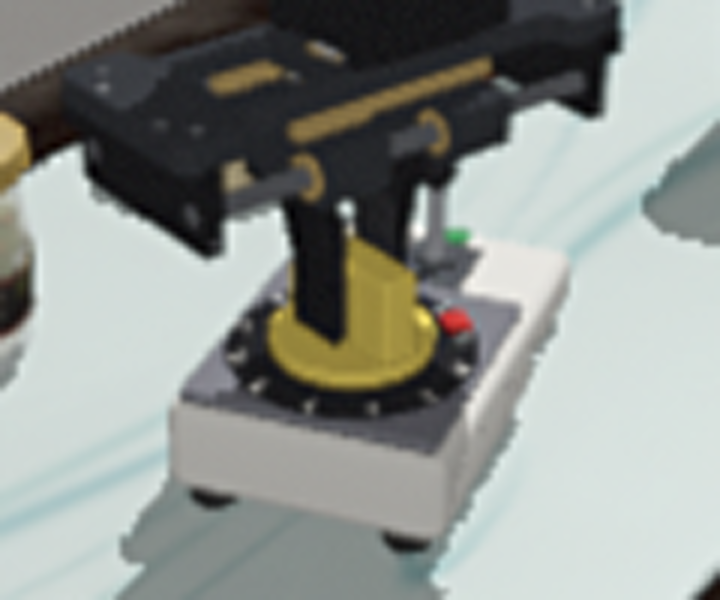

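Call:
{"api": "arm_command", "payload": {"plan": [{"claw": 0.0,"dx": 0.0,"dy": -0.05,"dz": 0.35,"twist": 4.0},{"claw": 0.0,"dx": 0.0,"dy": -0.05,"dz": 0.35,"twist": 8.0},{"claw": 0.0,"dx": 0.0,"dy": -0.05,"dz": 0.35,"twist": 12.0},{"claw": 0.0,"dx": 0.0,"dy": -0.05,"dz": 0.35,"twist": 16.0},{"claw": 0.0,"dx": 0.0,"dy": -0.05,"dz": 0.35,"twist": 20.0},{"claw": 0.0,"dx": 0.0,"dy": -0.05,"dz": 0.35,"twist": 24.0},{"claw": 0.0,"dx": 0.0,"dy": -0.05,"dz": 0.35,"twist": 28.0},{"claw": 0.0,"dx": 0.0,"dy": -0.05,"dz": 0.35,"twist": 32.0}]}}

```text
time_s: 6.22
position: [0.6176, -0.0257, 0.0581]
tcp_rot: [[0.745, 0.667, 0.003], [0.667, -0.745, -0.003], [0.001, 0.004, -1.0]]
force: [-4.8, -0.5, 19.8]
opening: 0.183
```

Call:
{"api": "arm_command", "payload": {"plan": [{"claw": 0.0,"dx": 0.0,"dy": -0.06,"dz": 0.35,"twist": 4.0},{"claw": 0.0,"dx": 0.0,"dy": -0.06,"dz": 0.35,"twist": 8.0},{"claw": 0.0,"dx": 0.0,"dy": -0.06,"dz": 0.35,"twist": 12.0},{"claw": 0.0,"dx": 0.0,"dy": -0.06,"dz": 0.35,"twist": 16.0},{"claw": 0.0,"dx": 0.0,"dy": -0.06,"dz": 0.35,"twist": 20.0},{"claw": 0.0,"dx": 0.0,"dy": -0.06,"dz": 0.35,"twist": 24.0},{"claw": 0.0,"dx": 0.0,"dy": -0.06,"dz": 0.35,"twist": 28.0},{"claw": 0.0,"dx": 0.0,"dy": -0.06,"dz": 0.35,"twist": 32.0}]}}

```text
time_s: 6.88
position: [0.6171, -0.0258, 0.0581]
tcp_rot: [[0.985, 0.17, 0.004], [0.17, -0.985, -0.005], [0.003, 0.005, -1.0]]
force: [-5.9, -1.0, 20.1]
opening: 0.183
```

Run:
```python
from h import *
s=bot.read_state();print(s['force'],s['moment'],s['joint_positions'],np.degrees(np.arctan2(s['tcp_rot'][1,0],s['tcp_rot'][0,0])))
im=bot.capture('scene')[175:275,260:380,::-1];cv2.imwrite('pics/c4.png',cv2.resize(im,None,fx=6,fy=6,interpolation=cv2.INTER_CUBIC))
im=bot.capture('side')[175:275,270:390,::-1];cv2.imwrite('pics/c4s.png',cv2.resize(im,None,fx=6,fy=6,interpolation=cv2.INTER_CUBIC))
```

```text
[-5.88082864 -1.04465812 20.11262893] [-0.22906336  1.10395243  0.343962  ] [-12.64114714  41.97059051  90.28385142  -0.28785714  47.48980271
 -22.24480981] 9.798099915684862
```

View pics/c4.png

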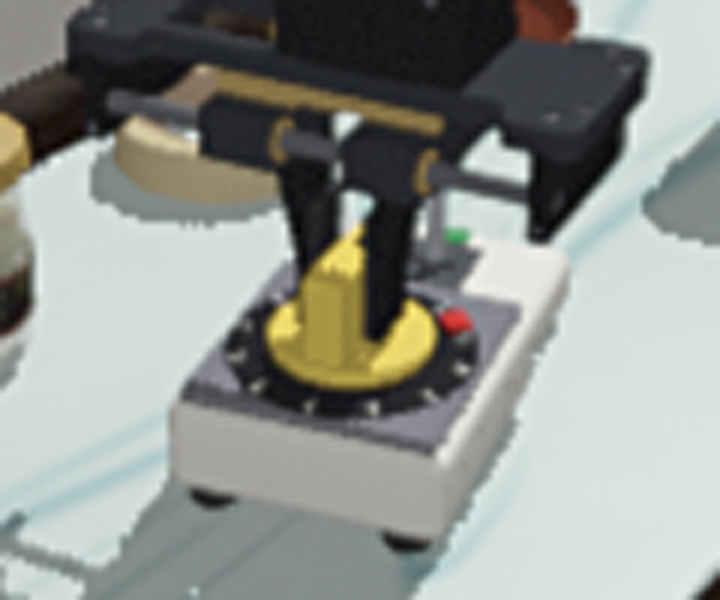

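View pics/c4s.png

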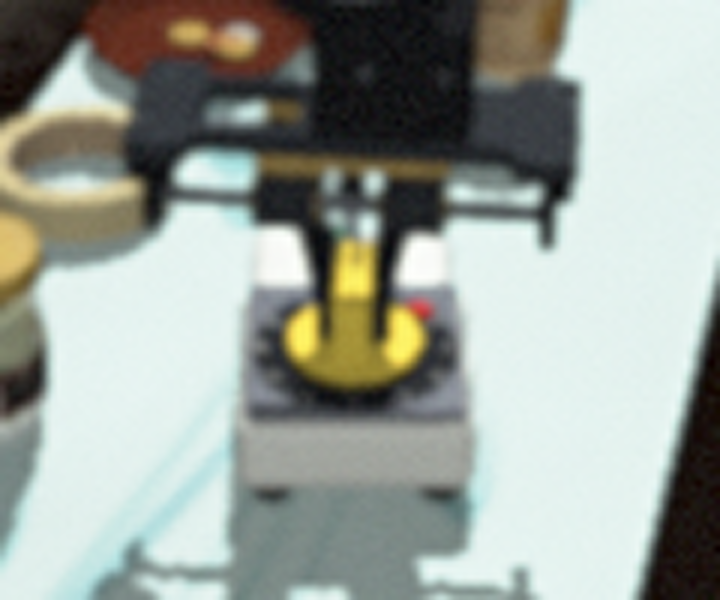

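Call:
{"api": "arm_command", "payload": {"plan": [{"claw": 0.0,"dx": -0.02,"dy": -0.06,"dz": 0.35,"twist": 4.0},{"claw": 0.0,"dx": -0.02,"dy": -0.06,"dz": 0.35,"twist": 8.0},{"claw": 0.0,"dx": -0.02,"dy": -0.06,"dz": 0.35,"twist": 12.0},{"claw": 0.0,"dx": -0.02,"dy": -0.06,"dz": 0.35,"twist": 16.0},{"claw": 0.0,"dx": -0.02,"dy": -0.06,"dz": 0.35,"twist": 20.0},{"claw": 0.0,"dx": -0.02,"dy": -0.06,"dz": 0.35,"twist": 24.0},{"claw": 0.0,"dx": -0.02,"dy": -0.06,"dz": 0.35,"twist": 28.0},{"claw": 0.0,"dx": -0.02,"dy": -0.06,"dz": 0.35,"twist": 32.0}]}}

```text
time_s: 7.65
position: [0.6166, -0.0257, 0.0581]
tcp_rot: [[0.926, -0.377, 0.004], [-0.377, -0.926, -0.006], [0.006, 0.004, -1.0]]
force: [-5.3, -0.5, 19.6]
opening: 0.183
```

Call:
{"api": "arm_command", "payload": {"plan": [{"claw": 0.0,"dx": 0.0,"dy": -0.03,"dz": 0.35,"twist": 3.0},{"claw": 0.0,"dx": 0.0,"dy": -0.03,"dz": 0.35,"twist": 6.0},{"claw": 0.0,"dx": 0.0,"dy": -0.03,"dz": 0.35,"twist": 8.0},{"claw": 0.0,"dx": 0.0,"dy": -0.03,"dz": 0.35,"twist": 10.0},{"claw": 0.0,"dx": 0.0,"dy": -0.03,"dz": 0.35,"twist": 10.5},{"claw": 0.0,"dx": 0.0,"dy": -0.03,"dz": 0.35,"twist": 10.5},{"claw": 0.0,"dx": 0.0,"dy": -0.03,"dz": 0.35,"twist": 10.5},{"claw": 0.0,"dx": 0.0,"dy": -0.03,"dz": 0.35,"twist": 10.5}]}}

```text
time_s: 8.32
position: [0.6165, -0.0256, 0.0581]
tcp_rot: [[0.843, -0.537, 0.003], [-0.537, -0.843, -0.007], [0.007, 0.004, -1.0]]
force: [-4.7, -0.2, 21.2]
opening: 0.184
```

Run:
```python
from h import *
import pickle
s=bot.read_state();print(s['force'],s['moment'],s['joint_positions'],np.degrees(np.arctan2(s['tcp_rot'][1,0],s['tcp_rot'][0,0])))
pickle.dump(dict(s),open('s5.pkl','wb'))
cv2.imwrite('pics/w5.png',bot.capture('wrist')[...,::-1])
```

```text
[-4.70378658 -0.17752543 21.15530178] [0.11550703 1.26876355 0.3204149 ] [-12.55652562  41.93622983  90.38191104  -0.49941219  47.39718582
  20.28293411] -32.501460627339604
```

View pics/w5.png

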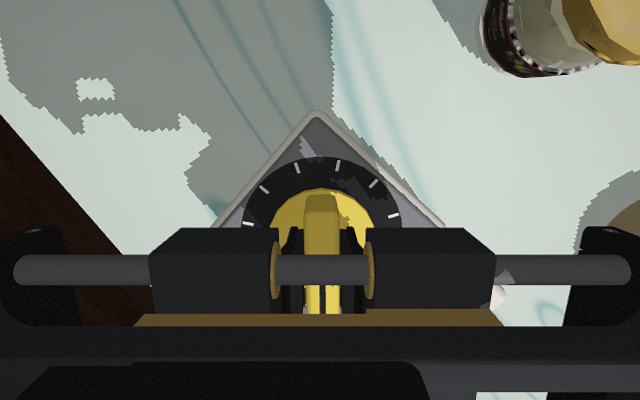

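Call:
{"api": "arm_command", "payload": {"plan": [{"claw": 0.0,"dx": 0.0,"dy": 0.0,"dz": 0.33,"twist": 0.0},{"claw": 0.0,"dx": 0.0,"dy": 0.0,"dz": 0.33,"twist": 0.0},{"claw": 0.0,"dx": 0.0,"dy": 0.0,"dz": 0.33,"twist": 0.0},{"claw": 0.0,"dx": 0.0,"dy": 0.0,"dz": 0.2,"twist": 0.0},{"claw": 0.0,"dx": 0.0,"dy": 0.0,"dz": 0.0,"twist": 0.0},{"claw": 0.0,"dx": 0.0,"dy": 0.0,"dz": -0.2,"twist": 0.0},{"claw": 0.0,"dx": 0.0,"dy": 0.0,"dz": -0.3,"twist": 0.0},{"claw": 0.0,"dx": 0.0,"dy": 0.0,"dz": -0.3,"twist": 0.0}]}}

```text
time_s: 9.03
position: [0.6164, -0.0255, 0.0609]
tcp_rot: [[0.843, -0.537, 0.003], [-0.537, -0.843, -0.007], [0.007, 0.004, -1.0]]
force: [-0.5, 0.2, 1.5]
opening: 0.182
```

Run:
```python
from h import *
s=bot.read_state();print(s['force'],s['moment'],np.degrees(np.arctan2(s['tcp_rot'][1,0],s['tcp_rot'][0,0])))
```

```text
[-0.53866026  0.18478474  1.52399354] [0.01356743 0.09441586 0.0378113 ] -32.50907004230872
```

Call:
{"api": "arm_command", "payload": {"plan": [{"claw": 0.4,"dx": 0.0,"dy": 0.0,"dz": 0.0,"twist": 0.0},{"claw": 0.7,"dx": 0.0,"dy": 0.0,"dz": 0.0,"twist": 0.0},{"claw": 0.7,"dx": 0.0,"dy": 0.0,"dz": 0.0,"twist": 0.0},{"claw": 0.7,"dx": 0.0,"dy": 0.0,"dz": -1.0,"twist": 0.0},{"claw": 0.7,"dx": 0.0,"dy": 0.0,"dz": -4.0,"twist": 0.0},{"claw": 0.7,"dx": 0.0,"dy": 0.0,"dz": -8.0,"twist": 0.0},{"claw": 0.7,"dx": 0.0,"dy": 0.0,"dz": -12.0,"twist": 0.0},{"claw": 0.7,"dx": 0.0,"dy": 0.0,"dz": -15.5,"twist": 0.0}]}}

```text
time_s: 9.7
position: [0.6161, -0.0244, 0.2189]
tcp_rot: [[0.843, -0.537, 0.005], [-0.537, -0.843, -0.008], [0.008, 0.004, -1.0]]
force: [0.4, -0.4, -0.1]
opening: 0.668
```

Call:
{"api": "arm_command", "payload": {"plan": [{"claw": 0.7,"dx": 0.0,"dy": 0.0,"dz": 0.0,"twist": 0.0},{"claw": 0.7,"dx": 0.0,"dy": 0.0,"dz": 0.0,"twist": 0.0}]}}

```text
time_s: 9.87
position: [0.6181, -0.0247, 0.2229]
tcp_rot: [[0.843, -0.537, 0.013], [-0.537, -0.843, -0.009], [0.016, 0.001, -1.0]]
force: [0.3, 0.4, -0.8]
opening: 0.693
```

Run:
```python
from h import *
import pickle
s=bot.read_state();pickle.dump(dict(s),open('s6.pkl','wb'));print(s['time_s'],s['position'])
im=bot.capture('wrist')[...,::-1]
cv2.imwrite('pics/w6.png',im);cv2.imwrite('pics/w6d.png',cv2.resize(im[110:250,230:400],None,fx=4.2,fy=4.2,interpolation=cv2.INTER_CUBIC))
```

```text
9.8667 [ 0.61813954 -0.0247191   0.22285993]
```

View pics/w6.png

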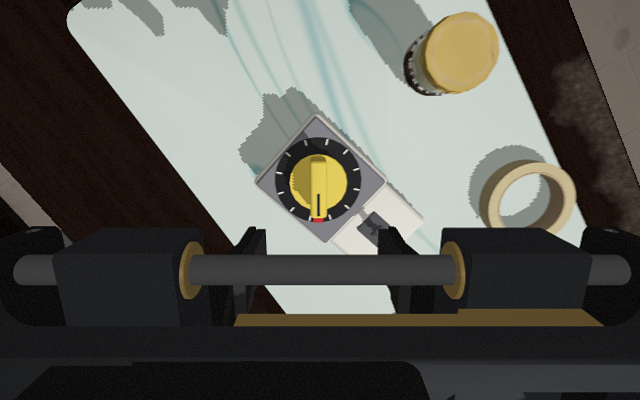

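View pics/w6d.png

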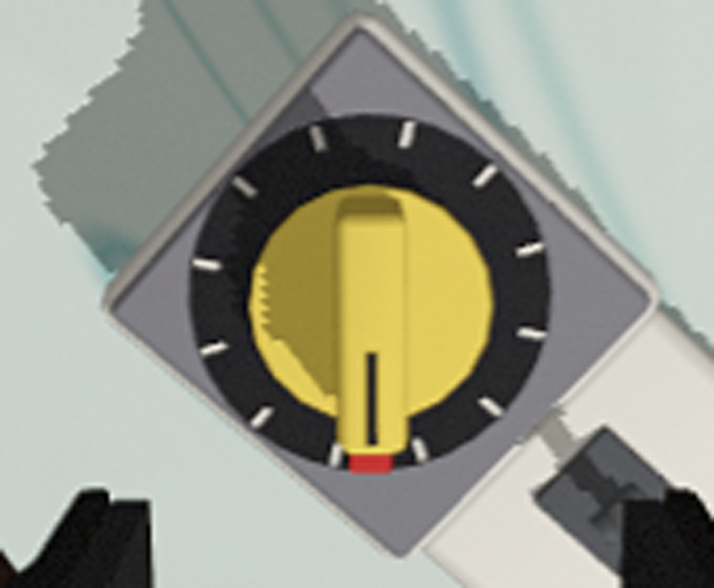

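Call:
{"api": "arm_command", "payload": {"plan": [{"claw": 0.0,"dx": 1.5,"dy": 1.5,"dz": 0.0,"twist": -7.0},{"claw": 0.0,"dx": 3.0,"dy": 3.0,"dz": 0.0,"twist": -14.0},{"claw": 0.0,"dx": 4.5,"dy": 4.5,"dz": 0.0,"twist": -21.0},{"claw": 0.0,"dx": 5.5,"dy": 5.0,"dz": 0.0,"twist": -28.0},{"claw": 0.0,"dx": 5.5,"dy": 5.0,"dz": 0.0,"twist": -35.0},{"claw": 0.0,"dx": 5.5,"dy": 5.0,"dz": 0.0,"twist": -42.0},{"claw": 0.0,"dx": 5.5,"dy": 5.0,"dz": 0.0,"twist": -48.2},{"claw": 0.0,"dx": 5.5,"dy": 5.0,"dz": 0.0,"twist": -48.2}]}}

```text
time_s: 10.58
position: [0.6343, -0.0959, 0.2183]
tcp_rot: [[0.962, 0.272, 0.002], [0.272, -0.962, -0.006], [0.0, 0.007, -1.0]]
force: [-0.7, -0.3, -0.3]
opening: 0.183
```

Call:
{"api": "arm_command", "payload": {"plan": [{"claw": 0.0,"dx": 0.0,"dy": 0.0,"dz": 0.0,"twist": 0.0},{"claw": 0.0,"dx": 0.0,"dy": 0.0,"dz": 0.0,"twist": 0.0},{"claw": 0.0,"dx": 0.0,"dy": 0.0,"dz": 0.0,"twist": 0.0}]}}

```text
time_s: 10.83
position: [0.6337, -0.0956, 0.2172]
tcp_rot: [[0.963, 0.27, 0.0], [0.27, -0.963, -0.006], [-0.001, 0.005, -1.0]]
force: [-1.5, -0.3, -0.3]
opening: 0.02
```

Run:
```python
from h import *
import pickle
s=bot.read_state();pickle.dump(dict(s),open('s7.pkl','wb'));print(s['time_s'],s['position'],s['tcp_rot'])
im=bot.capture('wrist')[...,::-1]
cv2.imwrite('pics/w7.png',im);cv2.imwrite('pics/w7d.png',cv2.resize(im[70:260,210:430],None,fx=3.6,fy=3.6,interpolation=cv2.INTER_CUBIC)[:600])
```

```text
10.8333 [ 0.63370905 -0.09558581  0.21719903] [[ 9.62748661e-01  2.70397849e-01  1.40752147e-04]
 [ 2.70394326e-01 -9.62733185e-01 -5.63238891e-03]
 [-1.38747908e-03  5.46063346e-03 -9.99984128e-01]]
```

View pics/w7d.png

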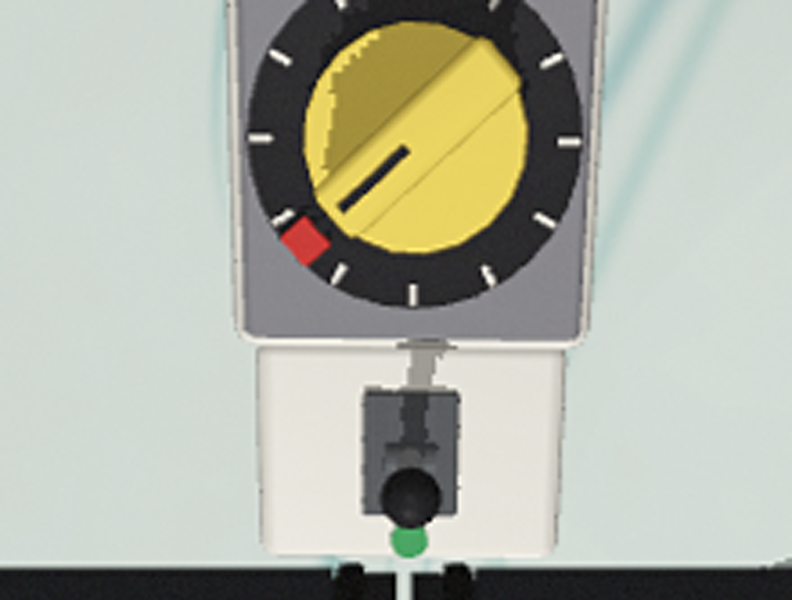

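Run:
```python
from h import *
import pickle
s=pickle.load(open('s7.pkl','rb'))
g=lambda X,Y:np.array([(X+.5)/3.6-.5+210,(Y+.5)/3.6-.5+70])
obs=np.array([g(410,497),g(415,137),g(409,542),g(305,241)])
k=lambda r,a,z:(r*np.cos(a),-r*np.sin(a),z)
P=[(0,-95,74),(0,0,58),(0,-123,30),k(41,2.405,51)]
f=lambda v:(wproj(world(P,v),s)-obs)[[0,1,3]].ravel()
r=least_squares(f,[.616,-.025,.27]);print(r.x,np.degrees(r.x[2]),r.fun)
q=r.x
for y in(-74,-97,-98):print(y,world((0,y,56),q),s['tcp_rot'].T@(world((0,y,56),q)[0]-s['position'])*100)
print(world((0,-95,30),q),world((0,-95,30),(.6167,-.024,.27395)))
```

```text
[ 0.61725276 -0.02322544  0.2612125 ] 14.966374053503248 [ 0.15151744 -0.10908461  0.00114427  0.40652464 -0.15487334 -0.32620236]
-74 [[ 0.63636342 -0.09471518  0.056     ]] [ 0.30145635 -0.10006988 16.11919462]
-97 [[ 0.64230322 -0.11693497  0.056     ]] [ 0.27249932  2.19971332 16.13179327]
-98 [[ 0.64256147 -0.11790104  0.056     ]] [ 0.27124032  2.29970389 16.13234104]
[[ 0.64178671 -0.11500281  0.03      ]] [[ 0.64240094 -0.11545743  0.03      ]]
```

Call:
{"api": "arm_command", "payload": {"plan": [{"claw": 0.0,"dx": 0.3,"dy": -0.4,"dz": 3.5,"twist": 0.0},{"claw": 0.0,"dx": 0.3,"dy": -0.4,"dz": 7.0,"twist": 0.0},{"claw": 0.0,"dx": 0.3,"dy": -0.4,"dz": 9.5,"twist": 0.0},{"claw": 0.0,"dx": 0.3,"dy": -0.4,"dz": 11.5,"twist": 0.0},{"claw": 0.0,"dx": 0.3,"dy": -0.4,"dz": 12.5,"twist": 0.0},{"claw": 0.0,"dx": 0.3,"dy": -0.4,"dz": 12.5,"twist": 0.0},{"claw": 0.0,"dx": 0.3,"dy": -0.4,"dz": 12.5,"twist": 0.0}]}}

```text
time_s: 11.47
position: [0.6362, -0.0918, 0.0927]
tcp_rot: [[0.963, 0.27, 0.001], [0.27, -0.963, -0.006], [-0.001, 0.006, -1.0]]
force: [0.1, -0.5, -0.2]
opening: 0.003
```

```bash
cat > look.py <<'E'
from h import *
import sys
s=bot.read_state();q=(.6172,-.0235,.265)
d=s['position'][:2]-q[:2];c,n=np.cos(q[2]),np.sin(q[2])
print(s['time_s'],s['position'],'timer xy mm',(1000*np.array([c*d[0]+n*d[1],-n*d[0]+c*d[1]])).round(1),s['force'],s['opening'])
a=bot.capture('scene')[175:275,270:370,::-1];b=bot.capture('side')[175:275,280:380,::-1]
cv2.imwrite(f'pics/{sys.argv[1]}.png',cv2.resize(np.hstack([a,b]),None,fx=4,fy=4,interpolation=cv2.INTER_CUBIC))
E
python3 look.py L1
```

```text
11.4667 [ 0.63620925 -0.09180829  0.09274598] timer xy mm [  0.5 -70.9] [ 0.09124003 -0.48538882 -0.20089264] 0.003493448358632501
```

View pics/L1.png

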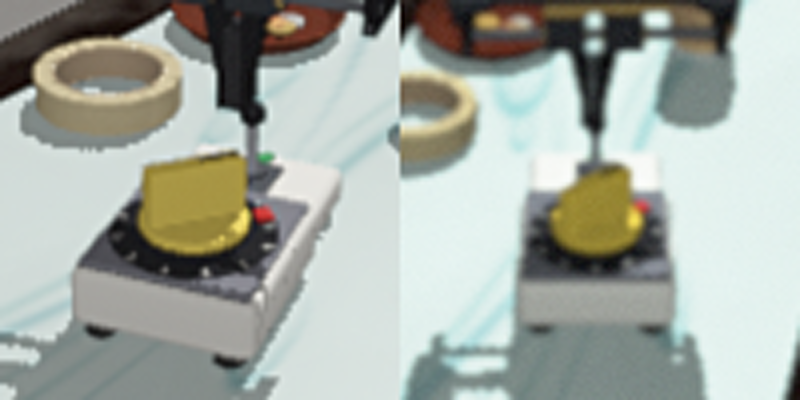

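Call:
{"api": "arm_command", "payload": {"plan": [{"claw": 0.0,"dx": -0.05,"dy": 0.0,"dz": 1.2,"twist": 0.0},{"claw": 0.0,"dx": -0.05,"dy": 0.0,"dz": 2.4,"twist": 0.0},{"claw": 0.0,"dx": -0.05,"dy": 0.0,"dz": 3.4,"twist": 0.0},{"claw": 0.0,"dx": -0.05,"dy": 0.0,"dz": 3.4,"twist": 0.0},{"claw": 0.0,"dx": -0.05,"dy": 0.3,"dz": 3.4,"twist": 0.0},{"claw": 0.0,"dx": -0.05,"dy": 0.6,"dz": 3.4,"twist": 0.0},{"claw": 0.0,"dx": -0.05,"dy": 1.0,"dz": 3.4,"twist": 0.0},{"claw": 0.0,"dx": -0.05,"dy": 1.4,"dz": 3.4,"twist": 0.0}]}}

```text
time_s: 12.23
position: [0.6409, -0.1064, 0.0607]
tcp_rot: [[0.963, 0.27, 0.004], [0.27, -0.963, -0.007], [0.002, 0.008, -1.0]]
force: [-1.0, 0.2, -0.4]
opening: 0.006
```

```bash
python3 look.py L2
```

```text
12.2333 [ 0.6408955  -0.10643479  0.06067597] timer xy mm [  1.1 -86.2] [-0.96894272  0.15575749 -0.44612041] 0.005956198215233898
```

View pics/L2.png

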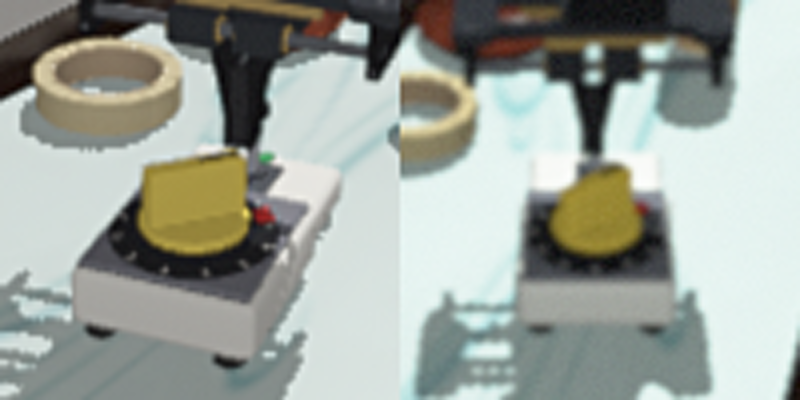

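Call:
{"api": "arm_command", "payload": {"plan": [{"claw": 0.0,"dx": -0.1,"dy": 0.3,"dz": 0.2,"twist": 0.0},{"claw": 0.0,"dx": -0.1,"dy": 0.6,"dz": 0.2,"twist": 0.0},{"claw": 0.0,"dx": -0.1,"dy": 0.9,"dz": 0.2,"twist": 0.0},{"claw": 0.0,"dx": -0.1,"dy": 1.1,"dz": 0.2,"twist": 0.0},{"claw": 0.0,"dx": -0.1,"dy": 1.1,"dz": 0.2,"twist": 0.0},{"claw": 0.0,"dx": -0.1,"dy": 1.1,"dz": 0.2,"twist": 0.0}]}}

```text
time_s: 12.83
position: [0.643, -0.1178, 0.0587]
tcp_rot: [[0.963, 0.269, 0.005], [0.27, -0.963, -0.007], [0.003, 0.008, -1.0]]
force: [0.1, 1.4, -0.2]
opening: 0.006
```

```bash
python3 look.py L3
python3 - <<'E'
from h import *
im=bot.capture('wrist')[...,::-1];cv2.imwrite('pics/w8.png',im)
E
```

```text
12.8333 [ 0.64300923 -0.11783752  0.05874783] timer xy mm [  0.2 -97.8] [ 0.11766792  1.41677344 -0.16924319] 0.005604254264312728
```

View pics/L3.png

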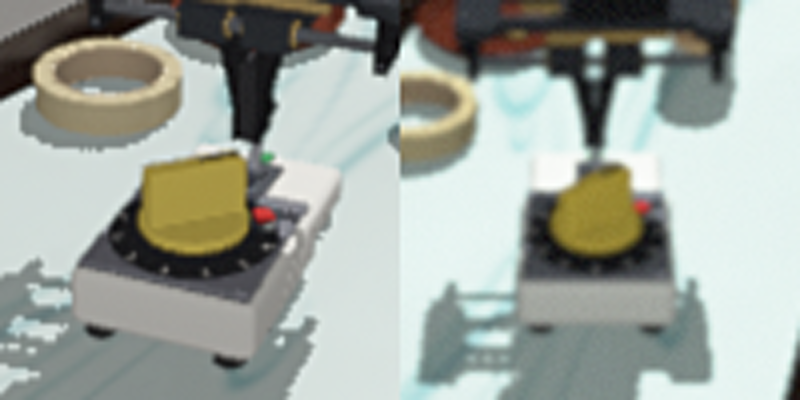

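View pics/w8.png

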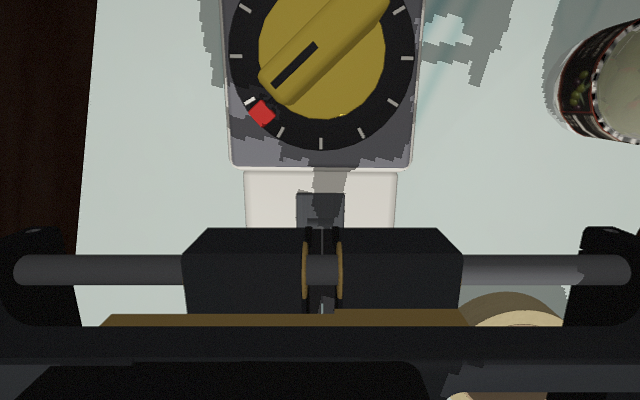

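Run:
```python
from h import *
q=(.6172,-.0235,.265)
for l in(0,.2,.35,.5,.6):
    P=[(0,-95-r*np.sin(l),30+r*np.cos(l)) for r in(0,15,30,44)]
    print(l,((proj('scene',world(P,q))-[300,185])*8).round().tolist())
a=bot.capture('scene')[185:245,300:370,::-1];cv2.imwrite('pics/L4.png',cv2.resize(a,None,fx=8,fy=8,interpolation=cv2.INTER_CUBIC))
```

```text
0 [[247.0, 278.0], [249.0, 234.0], [250.0, 190.0], [251.0, 148.0]]
0.2 [[247.0, 278.0], [252.0, 231.0], [256.0, 183.0], [260.0, 138.0]]
0.35 [[247.0, 278.0], [254.0, 229.0], [261.0, 180.0], [267.0, 134.0]]
0.5 [[247.0, 278.0], [256.0, 229.0], [265.0, 180.0], [274.0, 134.0]]
0.6 [[247.0, 278.0], [258.0, 229.0], [268.0, 181.0], [277.0, 135.0]]
```

View pics/L4.png

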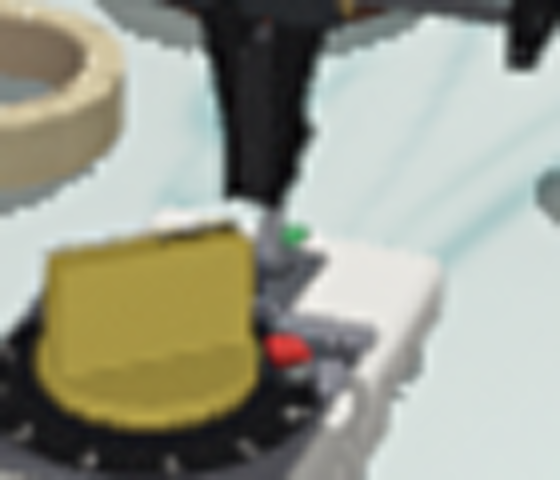

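Call:
{"api": "arm_command", "payload": {"plan": [{"claw": 0.0,"dx": 0.0,"dy": 0.03,"dz": 0.0,"twist": 0.0},{"claw": 0.0,"dx": 0.0,"dy": 0.03,"dz": 0.0,"twist": 0.0},{"claw": 0.0,"dx": 0.0,"dy": 0.03,"dz": 0.0,"twist": 0.0},{"claw": 0.0,"dx": 0.0,"dy": 0.03,"dz": 0.0,"twist": 0.0},{"claw": 0.0,"dx": 0.0,"dy": 0.03,"dz": 0.0,"twist": 0.0},{"claw": 0.0,"dx": 0.0,"dy": 0.03,"dz": 0.0,"twist": 0.0},{"claw": 0.0,"dx": 0.0,"dy": 0.03,"dz": 0.0,"twist": 0.0},{"claw": 0.0,"dx": 0.0,"dy": 0.03,"dz": 0.0,"twist": 0.0}]}}

```text
time_s: 13.7
position: [0.643, -0.1179, 0.0588]
tcp_rot: [[0.963, 0.27, 0.005], [0.27, -0.963, -0.007], [0.002, 0.008, -1.0]]
force: [-0.4, 1.1, -0.2]
opening: 0.003
```

Call:
{"api": "arm_command", "payload": {"plan": [{"claw": 0.0,"dx": 0.0,"dy": 0.03,"dz": 0.0,"twist": 0.0},{"claw": 0.0,"dx": 0.0,"dy": 0.03,"dz": 0.0,"twist": 0.0},{"claw": 0.0,"dx": 0.0,"dy": 0.03,"dz": 0.0,"twist": 0.0},{"claw": 0.0,"dx": 0.0,"dy": 0.03,"dz": 0.0,"twist": 0.0},{"claw": 0.0,"dx": 0.0,"dy": 0.03,"dz": 0.0,"twist": 0.0},{"claw": 0.0,"dx": 0.0,"dy": 0.03,"dz": 0.0,"twist": 0.0},{"claw": 0.0,"dx": 0.0,"dy": 0.03,"dz": 0.0,"twist": 0.0},{"claw": 0.0,"dx": 0.0,"dy": 0.03,"dz": 0.0,"twist": 0.0}]}}

```text
time_s: 14.37
position: [0.6431, -0.1182, 0.0588]
tcp_rot: [[0.963, 0.27, 0.005], [0.27, -0.963, -0.007], [0.002, 0.008, -1.0]]
force: [0.1, 1.6, -0.3]
opening: 0.005
```

Call:
{"api": "arm_command", "payload": {"plan": [{"claw": 0.0,"dx": 0.0,"dy": 0.03,"dz": 0.0,"twist": 0.0},{"claw": 0.0,"dx": 0.0,"dy": 0.03,"dz": 0.0,"twist": 0.0},{"claw": 0.0,"dx": 0.0,"dy": 0.03,"dz": 0.0,"twist": 0.0},{"claw": 0.0,"dx": 0.0,"dy": 0.03,"dz": 0.0,"twist": 0.0},{"claw": 0.0,"dx": 0.0,"dy": 0.03,"dz": 0.0,"twist": 0.0},{"claw": 0.0,"dx": 0.0,"dy": 0.03,"dz": 0.0,"twist": 0.0},{"claw": 0.0,"dx": 0.0,"dy": 0.03,"dz": 0.0,"twist": 0.0},{"claw": 0.0,"dx": 0.0,"dy": 0.03,"dz": 0.0,"twist": 0.0}]}}

```text
time_s: 15.03
position: [0.6432, -0.1185, 0.0588]
tcp_rot: [[0.963, 0.27, 0.005], [0.27, -0.963, -0.007], [0.003, 0.008, -1.0]]
force: [-1.0, 1.2, -0.1]
opening: 0.006
```

```bash
python3 look.py L5
```

```text
15.0333 [ 0.64323341 -0.11853062  0.05880917] timer xy mm [  0.2 -98.5] [-0.98195532  1.24063389 -0.13358879] 0.006476691297888098
```

View pics/L5.png

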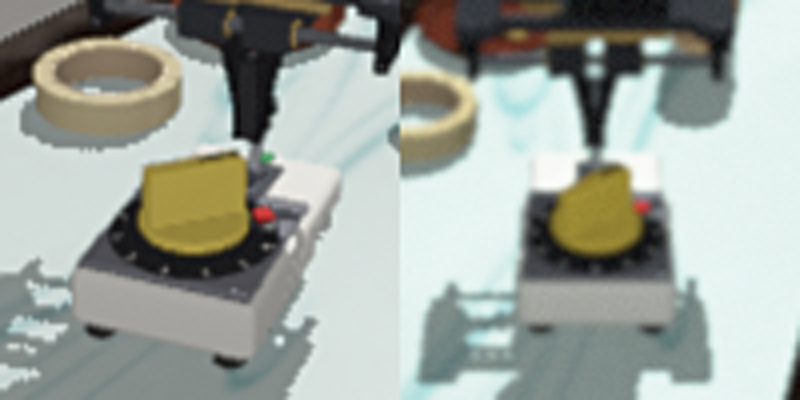

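Call:
{"api": "arm_command", "payload": {"plan": [{"claw": 0.0,"dx": 0.0,"dy": 0.15,"dz": 0.0,"twist": 0.0},{"claw": 0.0,"dx": 0.0,"dy": 0.15,"dz": 0.0,"twist": 0.0},{"claw": 0.0,"dx": 0.0,"dy": 0.15,"dz": 0.0,"twist": 0.0},{"claw": 0.0,"dx": 0.0,"dy": 0.15,"dz": 0.0,"twist": 0.0},{"claw": 0.0,"dx": 0.0,"dy": 0.15,"dz": 0.0,"twist": 0.0},{"claw": 0.0,"dx": 0.0,"dy": 0.15,"dz": 0.0,"twist": 0.0},{"claw": 0.0,"dx": 0.0,"dy": 0.15,"dz": 0.0,"twist": 0.0},{"claw": 0.0,"dx": 0.0,"dy": 0.15,"dz": 0.0,"twist": 0.0}]}}

```text
time_s: 15.8
position: [0.6437, -0.12, 0.0589]
tcp_rot: [[0.963, 0.27, 0.005], [0.27, -0.963, -0.007], [0.003, 0.008, -1.0]]
force: [-1.5, 0.7, -0.1]
opening: 0.005
```

Call:
{"api": "arm_command", "payload": {"plan": [{"claw": 0.0,"dx": 0.0,"dy": 0.03,"dz": 0.0,"twist": 0.0},{"claw": 0.0,"dx": 0.0,"dy": 0.03,"dz": 0.0,"twist": 0.0},{"claw": 0.0,"dx": 0.0,"dy": 0.03,"dz": 0.0,"twist": 0.0},{"claw": 0.0,"dx": 0.0,"dy": 0.03,"dz": 0.0,"twist": 0.0},{"claw": 0.0,"dx": 0.0,"dy": 0.03,"dz": 0.0,"twist": 0.0},{"claw": 0.0,"dx": 0.0,"dy": 0.03,"dz": 0.0,"twist": 0.0},{"claw": 0.0,"dx": 0.0,"dy": 0.03,"dz": 0.0,"twist": 0.0},{"claw": 0.0,"dx": 0.0,"dy": 0.03,"dz": 0.0,"twist": 0.0}]}}

```text
time_s: 16.47
position: [0.6437, -0.1203, 0.0588]
tcp_rot: [[0.963, 0.27, 0.005], [0.27, -0.963, -0.007], [0.003, 0.008, -1.0]]
force: [-0.8, 2.1, 0.7]
opening: 0.005
```

Call:
{"api": "arm_command", "payload": {"plan": [{"claw": 0.0,"dx": 0.0,"dy": -0.5,"dz": 0.0,"twist": 0.0},{"claw": 0.0,"dx": 0.0,"dy": -1.1,"dz": 0.0,"twist": 0.0},{"claw": 0.0,"dx": 0.0,"dy": -1.7,"dz": 0.0,"twist": 0.0},{"claw": 0.0,"dx": 0.0,"dy": -2.3,"dz": 0.0,"twist": 0.0},{"claw": 0.0,"dx": 0.0,"dy": -2.8,"dz": 0.0,"twist": 0.0},{"claw": 0.0,"dx": 0.0,"dy": -2.9,"dz": -0.5,"twist": 0.0},{"claw": 0.0,"dx": 0.0,"dy": -2.9,"dz": -3.0,"twist": 0.0},{"claw": 0.0,"dx": 0.0,"dy": -2.9,"dz": -6.0,"twist": 0.0}]}}

```text
time_s: 17.13
position: [0.6338, -0.0911, 0.1171]
tcp_rot: [[0.963, 0.27, -0.001], [0.27, -0.963, -0.006], [-0.002, 0.005, -1.0]]
force: [0.5, -0.7, -0.0]
opening: 0.007
```

Call:
{"api": "arm_command", "payload": {"plan": [{"claw": 0.0,"dx": 0.0,"dy": 0.0,"dz": -3.0,"twist": 0.0},{"claw": 0.0,"dx": 0.0,"dy": 0.0,"dz": -6.0,"twist": 0.0},{"claw": 0.0,"dx": 0.0,"dy": 0.0,"dz": -9.0,"twist": 0.0},{"claw": 0.0,"dx": 0.0,"dy": 0.0,"dz": -11.0,"twist": 0.0},{"claw": 0.0,"dx": 0.0,"dy": 0.0,"dz": -11.0,"twist": 0.0},{"claw": 0.0,"dx": 0.0,"dy": 0.0,"dz": -11.0,"twist": 0.0}]}}

```text
time_s: 17.63
position: [0.6346, -0.0906, 0.229]
tcp_rot: [[0.963, 0.271, 0.003], [0.271, -0.963, -0.007], [0.001, 0.008, -1.0]]
force: [0.1, 0.8, 0.5]
opening: 0.002
```

```bash
python3 look.py L6
python3 - <<'E'
from h import *
import pickle
s=bot.read_state();pickle.dump(dict(s),open('s9.pkl','wb'))
im=bot.capture('wrist')[...,::-1];cv2.imwrite('pics/w9d.png',cv2.resize(im[70:260,210:430],None,fx=3.6,fy=3.6,interpolation=cv2.INTER_CUBIC)[:600])
E
```

```text
17.6333 [ 0.63461178 -0.09061105  0.22896095] timer xy mm [ -0.8 -69.3] [0.09057531 0.77780965 0.51932974] 0.0023997882191315926
```

View pics/L6.png

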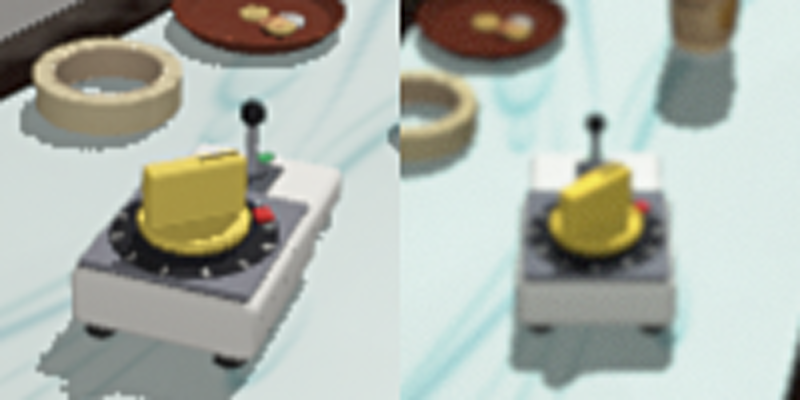

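View pics/w9d.png

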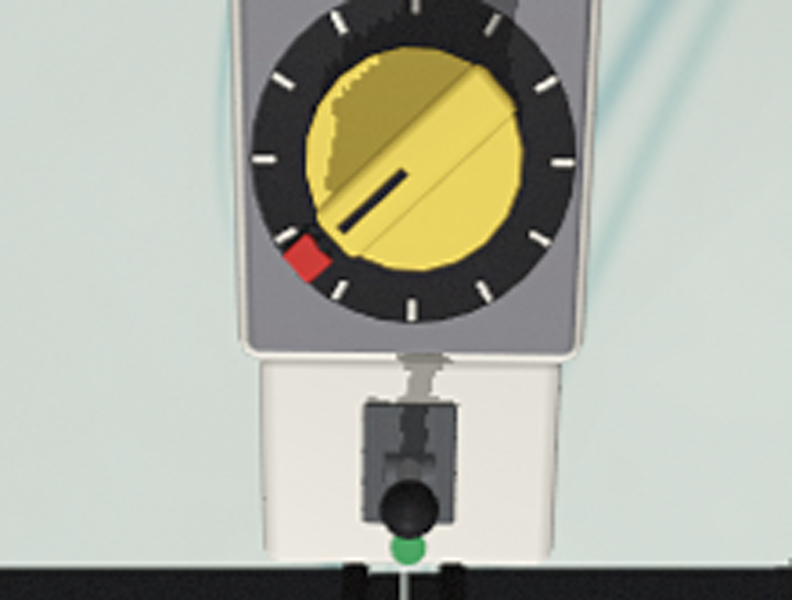

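The ball is back at its starting pixel in the scene view, about (333,203). The case hasn't moved, and the pointer line aims at the red tab.

Run:
```python
from rig import bot
print(bot.hand_in(), bot.read_state()['time_s'])
```

```text
the job is handed in; nothing more can be done
the job is handed in; nothing more can be done
```

The timer is set and started, and I handed the job in at about 18 s; no verdict is reported.

- **Knob:** I pinched it, pressed down with about 20 N and turned it about 121° clockwise. I eased off the twist and then the pressing before letting go. The wrist picture afterwards showed the pointer line in line with the middle of the red tab.
- **Lever:** I pushed it towards the green dot with the closed fingers and held it for about 3.6 s. The scene picture put its lean at about 0.48 rad, and I then pushed 1.5 to 2 mm further. The ball was partly hidden behind the fingers, so this figure is an estimate; the force of 0.7 to 2.1 N roughly fits the spring.
- **Last checks:** The ball is back at its starting pixel, so the lever is upright. The lever pivot had moved by less than 1 mm when I measured it after turning the knob. After the lever push I compared pictures only, and the case looked unmoved and level. The gripper is about 14 cm above the knob, touching nothing. I didn't measure the jars again at the end, but nothing came near them.
- **Disagreement:** The fixed cameras and the wrist camera differed by about 4 mm on the timer's sideways position. I used the wrist camera's value, and the grip agreed with it to about 1.5 mm.

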